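# Nest the tapered sampling cups on the drip tray

### The arm

A 7-joint arm with a two-finger parallel gripper is mounted at the origin on the work surface. World frame = base frame: x ahead of the robot, y to its left, z up, the work surface at z = 0. Lengths are in mm, angles in rad, forces in N, time in s.
With the tool pointing down it reaches from about 400 to 850 mm from the base axis. Payload 4.5 kg.
Tool frame: the origin (TCP) lies at the very end of the fingers, on their centre line; the grasp point (between the pads) lies 19 mm behind it; z points along the fingers, y is the line along which they close (so a half turn about z gives the same grasp; the last joint's range is limited). The gripper opens to 88 mm and grips with 3 to 60 N. Pads are 18 mm wide; open, the fingers measure 123 mm over their backs; the gripper's body (75 mm by 187 mm) begins 45 mm behind the grasp point.
Start: joints at [1.314, 0.689, -0.195, 1.565, 0.157, 0.902, -0.215], TCP at [179.228, -598.774, 238.743] pointing down, gripper open.
Joint ranges: [-3.01, 3.01], [-0.46, 2.08], [-1.47, 1.51], [0.13, 2.56], [-1, 4.14], [0.04, 2.09], [-2.66, 2.66]. Speed limits (rad/s): [2.57, 2.57, 3.14, 3.14, 3.14, 3.14, 3.14].

### API

Orientations are given as a unit quaternion [x, y, z, w].
In Python, from bench import ctrl gives the robot as it stands.
- The arm moves only by the tool arm_command, never from a script. Its argument "commands" is a list of rows, each an object with "grip": the gripper command: -1 is shut, 1 is fully open, values between are in proportion; "delta_pos": the shift along the tool's x, y, z in cm, a list of three; "roll": the turn about the tool's z in rad. In form: [{"grip": grip, "delta_pos": [x, y, z], "roll": roll}, ...]. A call has 1 to 20 rows; each row is the pose to reach, as a shift and turn from the pose commanded when the call began, along the tool's axes at that moment; what a row does not reach only later rows make up. A row lasts 1/8 s, in which the tool goes at most 62.5 mm and 10.7 degrees, less where a joint would pass 70% of its speed; a pose out of reach is approached as far as the arm can. A call with a gripper value outside its range is refused whole. The fingers move at their own pace and stop on an object; "squeeze" is the grip in N (left out, the last holds). Time passes only in rows, so rows that repeat a pose let the fingers close. It gives the time, the measured TCP pose, the force, the opening and the grip force at its end, in the units of the state.
- ctrl.observe(): the state, without advancing time (a new reading comes with each control period).
- ctrl.read_camera(name): name is "scene" or "top" or "wrist"; returns a dict with "color" (480x640x3 uint8, blue, green, red), "z_map" (480x640 float32, mm along the optical axis (not along the pixel's ray), 0 where there is no reading), "vertical_fov" (degrees; the focal length in pixels is half the picture's height over the tangent of half this angle, whatever the lens; pixels are square), "cx", "cy" (the principal point, pixels), "R" (3x3) and "t" (3): a world point X has camera coordinates R X + t; the wrist camera has in their place "hand_eye" (4x4, takes a point from camera to tool coordinates, whose origin is the TCP and whose axes are the flange's). Camera axes: x right, y down, z forward; pixel columns grow to the right and rows downward; lengths in mm; the calibration is good to about 2 mm. A picture is of the moment at which its call begins: read the wrist's pose just before it.
- ctrl.job_done(): hands the job in; it is judged then, once.
The state is a dict: "time_s": time; "joint_positions": joint angles; "dq": joint speeds; "tau": joint torques, N m; "tool_pos": TCP position; "eef_rot": TCP orientation; "contact_force": force on the tool from outside, world axes, zero at the start; "ft_torque": the same for the moment, N m; "width": opening from 0.0 (shut) to 1.0 (fully open); "grip_force": force on a finger pad.
Only numpy, scipy, OpenCV 4.12 (cv2) and the standard library are available. Lean on these libraries where they do the work, as an engineer would, in place of code of your own. Each camera call takes 0.05 s, during which the arm holds its last target. There are 200 camera calls.

### The job

Clear the milk-lab bench: nest the two loose tapered steel cups, one after the other in either order, into the tapered cup that stands on the drip tray, so that all three make one upright stack with each cup fully home in the one below. Let the bottom cup stay standing where it is on the tray, and leave the straight-sided steel beaker where it stands.

Things in the scene. Friction and masses are not known exactly. Their poses are not given: they have to be found in the camera images.
- cup_tray: Tapered stainless steel cup, open at the top, upright. 100 mm high; outer diameter 66 mm at the rim, narrowing evenly to 42 mm at the underside; wall 2 mm; inside floor 38 mm above the underside (heavy bottom). Origin: centre of the underside, z up. The bottom cup: stands loose on a low square dark steel drip tray (170 mm square, lip 14 mm), underside about 4 mm above the table.
- cup_a: Tapered stainless steel cup, open at the top, upright. 100 mm high; outer diameter 66 mm at the rim, narrowing evenly to 42 mm at the underside; wall 2 mm; inside floor 38 mm above the underside (heavy bottom). Origin: centre of the underside, z up. Loose, about 0.16 kg, on the table left or right of the tray. Fully home in another, it rests on that cup's inside floor, so it stands 38 mm higher.
- cup_b: Tapered stainless steel cup, open at the top, upright. 100 mm high; outer diameter 66 mm at the rim, narrowing evenly to 42 mm at the underside; wall 2 mm; inside floor 38 mm above the underside (heavy bottom). Origin: centre of the underside, z up. The second loose cup, identical to cup_a, on the table left or right of the tray.
- beaker: Bystander: straight-sided steel beaker, open at the top, 100 mm high, 66 mm outer diameter top to bottom, upright on the table; it does not nest. Origin: centre of the underside. A capped white bottle (92 mm high, 41 mm thick) also stands by as clutter; all these start at least 110 mm apart, centre to centre. A rack of such bottles stands past x = 0.75 m.

How it is judged (in metres and radians):
At the end, for the whole second after the job is handed in: Both loose cups nested in the tray cup, in either order: each 38 mm (within 8 mm) above the cup below and within 12 mm of its axis; all three upright within 0.15 rad, at rest (below 0.03 m/s); bottom cup within 40 mm of its start (((z of cup_a in the frame of cup_tray between 0.03 and 0.046 m and horizontal distance between cup_a and cup_tray below 0.012 m and z of cup_b in the frame of cup_a between 0.03 and 0.046 m and horizontal distance between cup_b and cup_a below 0.012 m) or (z of cup_b in the frame of cup_tray between 0.03 and 0.046 m and horizontal distance between cup_b and cup_tray below 0.012 m and z of cup_a in the frame of cup_b between 0.03 and 0.046 m and horizontal distance between cup_a and cup_b below 0.012 m)) and distance of cup_tray from where it was at the start of the episode below 0.04 m and angle between each of cup_tray, cup_a, cup_b's own z axis and vertical below 0.15 rad and linear speed of each of cup_tray, cup_a, cup_b below 0.03 m/s); the robot touches nothing.
It fails at once if the straight-sided beaker is moved by more than 30 mm (distance of beaker from where it was at the start of the episode above 0.03 m).
It fails at once if the bottom cup is tipped by more than 0.5 rad (angle between cup_tray's own z axis and vertical above 0.5 rad).
It also fails if it takes over 64 s, if anything falls off the work surface, if the arm or the gripper's body presses on something with over 40 N, if the wrist force passes 120 N, or if a joint passes its speed limit or range.

## Working session

There is one attempt and no reset: what is moved stays moved. The work goes in short steps, Python scripts to look and compute and a tool call to move; the robot and the scene stay as the last step left them, time stands still between calls to the robot, and variables do not carry over. Pictures are saved under pics/ and viewed, at most 10 in all, crops included, and the job is handed in when it is done.

Besides the shell and the picture viewer there is one more tool, called as name([rows], argument=value, ...), one row to a line, values as JSON. arm_command: Moves the arm, as the interface text tells. Its arguments: {"type":"object","properties":{"commands":{"type":"array"},"squeeze":{"type":"number"}},"required":["commands"]}

```bash
mkdir -p pics; cat > h.py <<'E'
import numpy as np, cv2
from bench import ctrl
def cam(n):
    c=ctrl.read_camera(n); c['f']=240/np.tan(np.radians(c['vertical_fov'])/2); return c
def cloud(c):
    z=c['z_map']; v,u=np.indices(z.shape)
    P=np.stack([(u-c['cx'])*z/c['f'],(v-c['cy'])*z/c['f'],z],-1)
    return (P-np.array(c['t']))@np.array(c['R'])  # R^T (p-t)
E
python3 - <<'E'
from h import *
print(ctrl.observe())
for n in('top','scene'):
    c=cam(n); print(n,c['f'],c['cx'],c['cy'],np.array(c['R']).round(3).tolist(),np.array(c['t']).round(1), (c['z_map']>0).mean())
    cv2.imwrite(f'pics/{n}0.png',c['color'])
    P=cloud(c); np.save(n+'.npy',P)
    ok=c['z_map']>0
    m=(ok&(P[...,2]>85)&(P[...,2]<115)&(P[...,0]<750)&(P[...,0]>250)).astype(np.uint8)
    k,l,s,ce=cv2.connectedComponentsWithStats(m)
    for i in range(1,k):
        if s[i,4]>30:
            q=P[l==i]; print(s[i].tolist(),q.min(0).round(),q.max(0).round())
E
```

```text
{'time_s': 0.0, 'joint_positions': array([ 1.31381404,  0.68996038, -0.19450641,  1.56630952,  0.15729326,
        0.90248335, -0.21509643]), 'dq': array([ 4.13727941e-04, -2.90734706e-04, -9.42905268e-04, -1.06479927e-03,
        3.03948980e-04, -6.70514795e-05,  4.06497452e-04]), 'tau': array([ 4.95750392e-04, -5.27561331e+01, -1.26681402e+00, -1.53432423e+01,
       -5.25996136e-02,  6.54658681e-03,  1.78703458e-04]), 'tool_pos': array([ 178.9656752 , -598.19359902,  237.93375455]), 'eef_rot': array([ 9.89443586e-01,  1.44915858e-01, -1.90824005e-04, -8.64537466e-04]), 'contact_force': array([1.01025903, 0.28127926, 0.03504019]), 'ft_torque': array([-0.0101911 , -0.03325917,  0.0398215 ]), 'grip_force': 0.0, 'width': 0.9999226542541444}
top 601.2246907937337 307.53698756037767 235.81065551984682 [[0.028, -0.999, -0.022], [-0.986, -0.024, -0.165], [0.164, 0.026, -0.986]] [   2.7  536.4 1055.2] 0.9960286458333333
[153, 161, 38, 37, 344] [591. 228.  85.] [657. 293. 105.]
[422, 170, 38, 38, 326] [ 584. -248.   85.] [ 650. -183.  107.]
[309, 211, 38, 38, 303] [507. -51.  85.] [571.  13. 109.]
[167, 264, 22, 22, 373] [436. 221.  85.] [473. 259.  99.]
[446, 267, 41, 39, 297] [ 415. -291.   85.] [ 480. -225.  106.]
scene 481.9266994376031 326.2307125145078 244.2222597347965 [[0.575, 0.818, 0.02], [0.49, -0.325, -0.809], [-0.655, 0.475, -0.587]] [-324.3 -221.1 1170.8] 0.996123046875
[387, 163, 19, 12, 186] [436. 220.  85.] [474. 257.  94.]
[452, 188, 39, 27, 602] [591. 226.  85.] [656. 293. 101.]
[287, 211, 42, 33, 863] [506. -54.  85.] [571.  12. 106.]
[110, 233, 50, 36, 922] [ 415. -293.   85.] [ 482. -228.  102.]
[185, 283, 53, 44, 1059] [ 583. -249.   85.] [ 651. -184.  103.]
```

View pics/scene0.png

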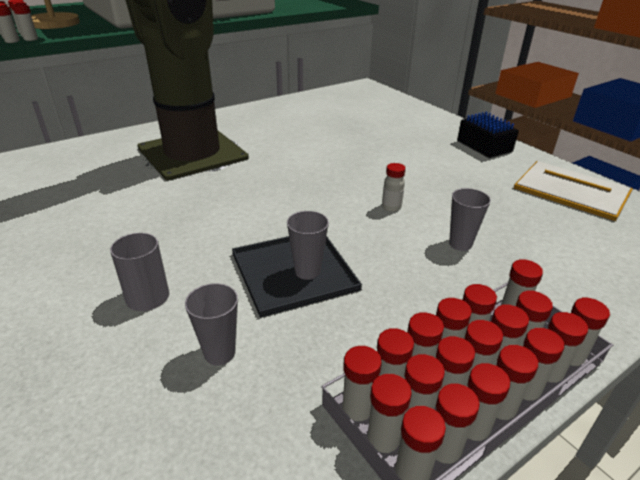

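```bash
python3 - <<'E'
import numpy as np
from scipy.optimize import least_squares
S=np.load('scene.npy').reshape(-1,3);T=np.load('top.npy').reshape(-1,3)
for c in [(624,260),(617,-216),(539,-20),(447,-259)]:
    for n,P in(('scene',S),('top',T)):
        d=np.hypot(P[:,0]-c[0],P[:,1]-c[1]);o=[]
        for lo,hi in((15,30),(30,50),(50,70),(70,90),(92,115)):
            q=P[(d<40)&(P[:,2]>lo)&(P[:,2]<hi)]
            if len(q)<8: continue
            r=least_squares(lambda p:np.hypot(q[:,0]-p[0],q[:,1]-p[1])-p[2],[*c,28],loss='soft_l1').x
            o.append((lo,len(q),*r.round(1)))
        print(c,n,*o,sep='\n ')
E
```

```text
(624, 260)
 scene
 (15, 164, np.float64(623.3), np.float64(259.8), np.float64(23.4))
 (30, 252, np.float64(623.2), np.float64(259.8), np.float64(25.6))
 (50, 305, np.float64(623.3), np.float64(259.6), np.float64(27.8))
 (70, 626, np.float64(623.6), np.float64(259.1), np.float64(29.5))
 (92, 348, np.float64(623.7), np.float64(259.0), np.float64(31.4))
(624, 260)
 top
 (15, 31, np.float64(624.7), np.float64(261.0), np.float64(24.1))
 (30, 449, np.float64(628.0), np.float64(265.2), np.float64(16.1))
 (50, 228, np.float64(623.1), np.float64(259.8), np.float64(26.7))
 (70, 263, np.float64(623.0), np.float64(259.9), np.float64(29.0))
 (92, 242, np.float64(623.3), np.float64(259.9), np.float64(31.3))
(617, -216)
 scene
 (15, 225, np.float64(616.2), np.float64(-216.2), np.float64(23.7))
 (30, 354, np.float64(616.7), np.float64(-216.4), np.float64(25.4))
 (50, 741, np.float64(617.4), np.float64(-216.5), np.float64(27.1))
 (70, 1045, np.float64(617.5), np.float64(-216.5), np.float64(29.3))
 (92, 658, np.float64(617.4), np.float64(-216.6), np.float64(31.3))
(617, -216)
 top
 (15, 23, np.float64
[... 971 characters left out ...]
ene
 (15, 347, np.float64(447.6), np.float64(-260.0), np.float64(32.7))
 (30, 491, np.float64(447.6), np.float64(-260.0), np.float64(32.7))
 (50, 649, np.float64(448.4), np.float64(-260.1), np.float64(31.9))
 (70, 986, np.float64(448.6), np.float64(-260.1), np.float64(31.8))
 (92, 555, np.float64(448.6), np.float64(-260.0), np.float64(31.8))
(447, -259)
 top
 (15, 139, np.float64(447.9), np.float64(-258.1), np.float64(31.8))
 (30, 186, np.float64(447.9), np.float64(-258.0), np.float64(31.7))
 (50, 199, np.float64(447.9), np.float64(-258.1), np.float64(31.7))
 (70, 216, np.float64(447.9), np.float64(-258.1), np.float64(31.7))
 (92, 219, np.float64(448.0), np.float64(-258.6), np.float64(31.6))
```

The scene picture shows the tray cup at about (308,245), the right-hand cup at (213,325), the left-hand cup at (466,218), the straight beaker at (140,272) and the bottle at (394,188). The fitted radii agree: the beaker is straight-sided at (448,-259), and the loose cups are at (617,-215.5) and (623,259.5). The tray cup is at (538.5,-20).

```bash
cat >> h.py <<'E'
from scipy.spatial.transform import Rotation as Ro
def delta(*ts):
    o=ctrl.observe(); p=np.array(o['tool_pos']);R=Ro.from_quat(o['eef_rot'])
    print(round(o['time_s'],2),p.round(1),R.as_matrix().round(3).tolist(),'w',o['width'],'g',o['grip_force'],'F',o['contact_force'].round(1))
    for t in ts: print(t,(R.inv().apply(np.array(t)-p)/10).round(2))
E
python3 -c "
from h import *
delta((617,-215.5,238),(617,-215.5,160),(617,-215.5,66))"
```

```text
0.1 [ 179.  -598.2  238. ] [[0.958, 0.287, -0.001], [0.287, -0.958, 0.002], [-0.0, -0.002, -1.0]] w 0.9983059968827507 g 0.0 F [ 0.3 -0.   0.3]
(617, -215.5, 238) [ 5.294e+01 -2.410e+01  3.000e-02]
(617, -215.5, 160) [ 52.94 -24.09   7.83]
(617, -215.5, 66) [ 52.94 -24.07  17.23]
```

arm_command([
  {"grip": 1,"delta_pos": [13,-6,0],"roll": 0},
  {"grip": 1,"delta_pos": [26,-12,0],"roll": 0},
  {"grip": 1,"delta_pos": [40,-18,0],"roll": 0},
  {"grip": 1,"delta_pos": [52.9,-24.1,0],"roll": 0},
  {"grip": 1,"delta_pos": [52.9,-24.1,0],"roll": 0},
  {"grip": 1,"delta_pos": [52.9,-24.1,0],"roll": 0},
  {"grip": 1,"delta_pos": [52.9,-24.1,0],"roll": 0},
  {"grip": 1,"delta_pos": [52.9,-24.1,0],"roll": 0},
  {"grip": 1,"delta_pos": [52.9,-24.1,0],"roll": 0},
  {"grip": 1,"delta_pos": [52.9,-24.1,0],"roll": 0},
  {"grip": 1,"delta_pos": [52.9,-24.1,0],"roll": 0},
  {"grip": 1,"delta_pos": [52.9,-24.1,0],"roll": 0},
  {"grip": 1,"delta_pos": [52.9,-24.1,0],"roll": 0},
  {"grip": 1,"delta_pos": [52.9,-24.1,0],"roll": 0},
  {"grip": 1,"delta_pos": [52.9,-24.1,3],"roll": 0},
  {"grip": 1,"delta_pos": [52.9,-24.1,6],"roll": 0},
  {"grip": 1,"delta_pos": [52.9,-24.1,6],"roll": 0},
  {"grip": 1,"delta_pos": [52.9,-24.1,6],"roll": 0},
], squeeze=15)

```text
time_s: 2.35
tool_pos: [617.5, -216.7, 179.9]
eef_rot: [0.989, 0.145, 0.001, 0.0]
contact_force: [-0.2, 0.6, -0.0]
width: 1.003
grip_force: 0.0
```

```bash
python3 -c "
from h import *
delta((617,-215.5,120),(617,-215.5,66))
c=cam('wrist');cv2.imwrite('pics/w1.png',c['color'])"
```

```text
2.35 [ 617.5 -216.7  179.9] [[0.958, 0.286, 0.002], [0.286, -0.958, -0.001], [0.001, 0.001, -1.0]] w 1.003021421663497 g 0.0 F [-0.2  0.6 -0. ]
(617, -215.5, 120) [-0.02 -0.14  5.99]
(617, -215.5, 66) [-0.03 -0.14 11.39]
```

View pics/w1.png

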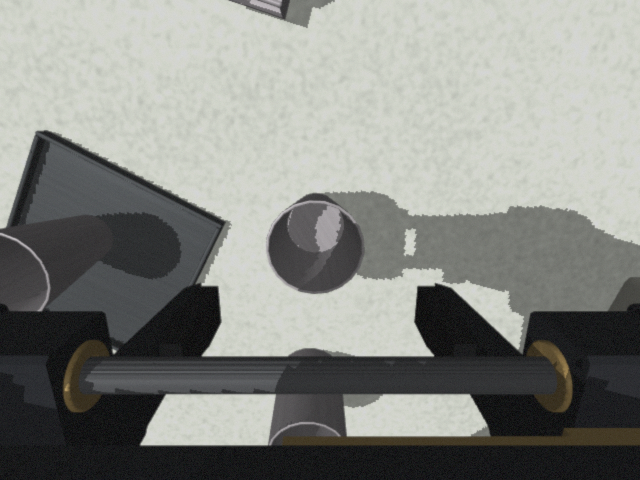

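The wrist picture shows the cup rim at about (316,247), centred between the fingertips at x=219 and x=417, so I can descend.

arm_command([
  {"grip": 1,"delta_pos": [0,-0.1,3],"roll": 0},
  {"grip": 1,"delta_pos": [0,-0.1,6],"roll": 0},
  {"grip": 1,"delta_pos": [0,-0.1,9],"roll": 0},
  {"grip": 1,"delta_pos": [0,-0.1,11.3],"roll": 0},
  {"grip": 1,"delta_pos": [0,-0.1,11.3],"roll": 0},
  {"grip": 1,"delta_pos": [0,-0.1,11.3],"roll": 0},
  {"grip": 0,"delta_pos": [0,-0.1,11.3],"roll": 0},
  {"grip": -1,"delta_pos": [0,-0.1,11.3],"roll": 0},
  {"grip": -1,"delta_pos": [0,-0.1,11.3],"roll": 0},
  {"grip": -1,"delta_pos": [0,-0.1,11.3],"roll": 0},
  {"grip": -1,"delta_pos": [0,-0.1,11.3],"roll": 0},
  {"grip": -1,"delta_pos": [0,-0.1,11.3],"roll": 0},
  {"grip": -1,"delta_pos": [0,-0.1,11.3],"roll": 0},
], squeeze=15)

```text
time_s: 4.03
tool_pos: [617.0, -215.3, 66.4]
eef_rot: [0.989, 0.145, 0.0, 0.0]
contact_force: [-1.6, 1.1, 5.2]
width: 0.707
grip_force: 17.4
```

```bash
python3 -c "
from h import *
delta((617,-215.5,200),(538.5,-20,200),(538.5,-20,112))"
```

```text
4.03 [ 617.  -215.3   66.4] [[0.958, 0.287, 0.001], [0.287, -0.958, -0.0], [0.001, 0.001, -1.0]] w 0.7073977062534331 g 17.417503109682002 F [-1.6  1.1  5.2]
(617, -215.5, 200) [  0.     0.03 -13.36]
(538.5, -20, 200) [ -1.91 -20.95 -13.37]
(538.5, -20, 112) [ -1.92 -20.96  -4.57]
```

arm_command([
  {"grip": -1,"delta_pos": [0,0,-2],"roll": 0},
  {"grip": -1,"delta_pos": [0,0,-5],"roll": 0},
  {"grip": -1,"delta_pos": [0,0,-8],"roll": 0},
  {"grip": -1,"delta_pos": [0,0,-11],"roll": 0},
  {"grip": -1,"delta_pos": [0,0,-13.4],"roll": 0},
  {"grip": -1,"delta_pos": [-0.3,-3,-13.4],"roll": 0},
  {"grip": -1,"delta_pos": [-0.6,-6,-13.4],"roll": 0},
  {"grip": -1,"delta_pos": [-0.9,-10,-13.4],"roll": 0},
  {"grip": -1,"delta_pos": [-1.2,-14,-13.4],"roll": 0},
  {"grip": -1,"delta_pos": [-1.6,-18,-13.4],"roll": 0},
  {"grip": -1,"delta_pos": [-1.9,-20,-13.4],"roll": 0},
  {"grip": -1,"delta_pos": [-1.9,-20.9,-13.4],"roll": 0},
  {"grip": -1,"delta_pos": [-1.9,-20.9,-13.4],"roll": 0},
  {"grip": -1,"delta_pos": [-1.9,-20.9,-13.4],"roll": 0},
  {"grip": -1,"delta_pos": [-1.9,-20.9,-13.4],"roll": 0},
])

```text
time_s: 5.9
tool_pos: [538.8, -21.8, 199.6]
eef_rot: [0.99, 0.144, 0.0, 0.0]
contact_force: [-1.3, 0.1, -1.8]
width: 0.707
grip_force: 17.5
```

```bash
cat >> h.py <<'E'
def fits(c0,bands,n='scene',rr=45):
    from scipy.optimize import least_squares
    c=cam(n);P=cloud(c).reshape(-1,3);P=P[c['z_map'].ravel()>0]
    d=np.hypot(P[:,0]-c0[0],P[:,1]-c0[1])
    for lo,hi in bands:
        q=P[(d<rr)&(P[:,2]>lo)&(P[:,2]<hi)]
        if len(q)<8: continue
        r=least_squares(lambda p:np.hypot(q[:,0]-p[0],q[:,1]-p[1])-p[2],[*c0,28],loss='soft_l1').x
        print(n,lo,hi,len(q),r.round(1),'zmax',q[:,2].max().round(1))
    return c
E
python3 -c "
from h import *
delta((538.5,-20,120),(538.5,-20,104))
c=fits((538.5,-20),[(30,60),(60,85),(92,110),(136,150),(150,170),(170,185)])
cv2.imwrite('pics/s2.png',c['color'][120:330,200:440].repeat(2,0).repeat(2,1))"
```

```text
5.9 [538.8 -21.8 199.6] [[0.959, 0.285, 0.0], [0.285, -0.959, -0.001], [-0.0, 0.001, -1.0]] w 0.7068350914207039 g 17.533152685042523 F [-1.3  0.1 -1.8]
(538.5, -20, 120) [ 0.02 -0.18  7.96]
(538.5, -20, 104) [ 0.02 -0.18  9.56]
scene 30 60 408 [538.1 -20.1  25.7] zmax 59.9
scene 60 85 673 [538.6 -20.4  28.3] zmax 85.0
scene 92 110 558 [538.9 -20.6  31.1] zmax 105.9
scene 136 150 206 [538.5 -22.3  22.2] zmax 150.0
scene 150 170 349 [538.4 -22.4  24.2] zmax 170.0
scene 170 185 296 [538.4 -22.3  26.2] zmax 184.9
```

View pics/s2.png

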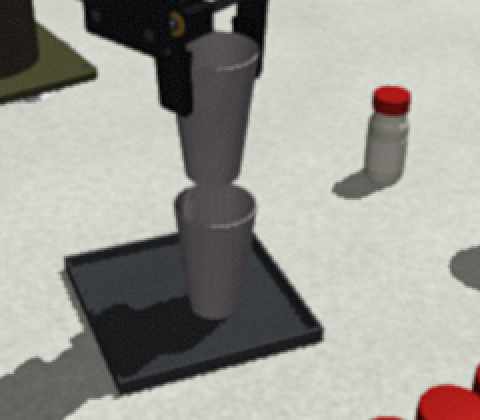

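The crop shows the held cup at (215,110) upright and almost above the tray cup at (215,250), 2 mm off in y. I'll correct that and lower.

arm_command([
  {"grip": -1,"delta_pos": [0,-0.2,1],"roll": 0},
  {"grip": -1,"delta_pos": [0,-0.2,2],"roll": 0},
  {"grip": -1,"delta_pos": [0,-0.2,3],"roll": 0},
  {"grip": -1,"delta_pos": [0,-0.2,4],"roll": 0},
  {"grip": -1,"delta_pos": [0,-0.2,5],"roll": 0},
  {"grip": -1,"delta_pos": [0,-0.2,6],"roll": 0},
  {"grip": -1,"delta_pos": [0,-0.2,6.8],"roll": 0},
  {"grip": -1,"delta_pos": [0,-0.2,7.4],"roll": 0},
  {"grip": -1,"delta_pos": [0,-0.2,8],"roll": 0},
  {"grip": -1,"delta_pos": [0,-0.2,8.4],"roll": 0},
  {"grip": -1,"delta_pos": [0,-0.2,8.7],"roll": 0},
  {"grip": -1,"delta_pos": [0,-0.2,8.9],"roll": 0},
  {"grip": -1,"delta_pos": [0,-0.2,8.9],"roll": 0},
  {"grip": -1,"delta_pos": [0,-0.2,8.9],"roll": 0},
])

```text
time_s: 7.7
tool_pos: [538.0, -18.6, 110.8]
eef_rot: [0.989, 0.145, 0.0, 0.0]
contact_force: [-0.7, 0.1, -1.4]
width: 0.71
grip_force: 17.5
```

```bash
python3 -c "
from h import *
delta((538.5,-20,200),(623.3,259.5,200))
c=fits((538.5,-20),[(30,60),(60,85),(92,103),(108,120),(120,135),(136,150)])"
```

```text
7.7 [538.  -18.6 110.8] [[0.958, 0.287, 0.0], [0.287, -0.958, -0.0], [0.0, 0.0, -1.0]] w 0.7104578545656798 g 17.533094290707822 F [-0.7  0.1 -1.4]
(538.5, -20, 200) [ 0.01  0.15 -8.92]
(623.3, 259.5, 200) [ 16.14 -24.19  -8.91]
scene 30 60 409 [537.9 -20.2  25.7] zmax 60.0
scene 60 85 408 [538.  -19.9  29. ] zmax 85.0
scene 92 103 245 [538.4 -20.4  31.2] zmax 103.0
scene 108 120 330 [538.2 -20.8  28.6] zmax 120.0
scene 120 135 492 [538.5 -20.9  30.3] zmax 135.0
scene 136 150 382 [538.  -20.5  32.3] zmax 150.0
```

Centred to within 1 mm and about 2 mm short of home. I'll release, rise, and move over the left-hand cup.

arm_command([
  {"grip": 0.6,"delta_pos": [0,0.1,0],"roll": 0},
  {"grip": 1,"delta_pos": [0,0.1,0],"roll": 0},
  {"grip": 1,"delta_pos": [0,0.1,0],"roll": 0},
  {"grip": 1,"delta_pos": [0,0.1,0],"roll": 0},
  {"grip": 1,"delta_pos": [0,0.1,0],"roll": 0},
  {"grip": 1,"delta_pos": [0,0.1,-3],"roll": 0},
  {"grip": 1,"delta_pos": [0,0.1,-6],"roll": 0},
  {"grip": 1,"delta_pos": [0,0.1,-9],"roll": 0},
  {"grip": 1,"delta_pos": [0,0.1,-9],"roll": 0},
  {"grip": 1,"delta_pos": [4,-6,-9],"roll": 0},
  {"grip": 1,"delta_pos": [8,-12,-9],"roll": 0},
  {"grip": 1,"delta_pos": [12,-18,-9],"roll": 0},
  {"grip": 1,"delta_pos": [16.1,-24.2,-9],"roll": 0},
  {"grip": 1,"delta_pos": [16.1,-24.2,-9],"roll": 0},
  {"grip": 1,"delta_pos": [16.1,-24.2,-9],"roll": 0},
  {"grip": 1,"delta_pos": [16.1,-24.2,-9],"roll": 0},
  {"grip": 1,"delta_pos": [16.1,-24.2,-9],"roll": 0},
  {"grip": 1,"delta_pos": [16.1,-24.2,-9],"roll": 0},
])

```text
time_s: 10.0
tool_pos: [622.9, 257.8, 200.7]
eef_rot: [0.99, 0.144, -0.0, 0.0]
contact_force: [0.2, 0.6, 0.1]
width: 1.001
grip_force: 0.0
```

```bash
python3 -c "
from h import *
delta((623.3,259.5,120),(623.3,259.5,66))
c=fits((538.5,-20),[(30,60),(60,85),(92,103),(108,120),(120,135),(136,150)])
cv2.imwrite('pics/s3.png',c['color'])"
```

```text
10.0 [622.9 257.8 200.7] [[0.959, 0.285, -0.0], [0.285, -0.959, -0.001], [-0.0, 0.001, -1.0]] w 1.0011393200771537 g 0.0 F [0.2 0.6 0.1]
(623.3, 259.5, 120) [ 0.09 -0.15  8.07]
(623.3, 259.5, 66) [ 0.09 -0.16 13.47]
scene 30 60 400 [538.  -20.2  25.6] zmax 59.6
scene 60 85 417 [537.9 -19.9  29.1] zmax 85.0
scene 92 103 265 [539.1 -20.7  30.7] zmax 103.0
scene 108 120 389 [538.8 -19.9  28.5] zmax 120.0
scene 120 135 624 [538.6 -19.9  30. ] zmax 135.0
scene 136 150 366 [538.7 -19.9  31.4] zmax 143.8
```

View pics/s3.png

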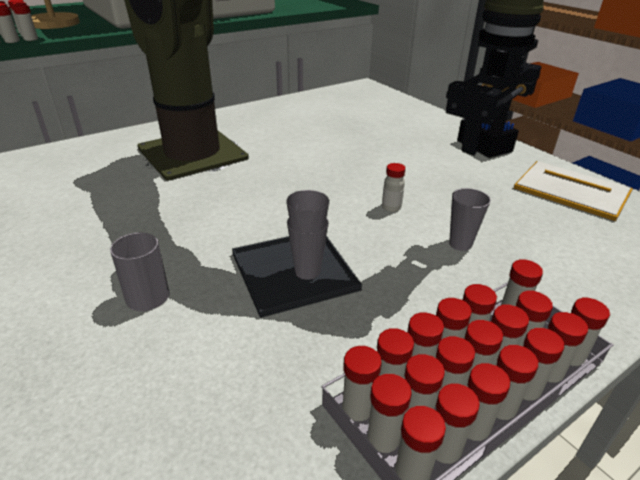

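The first cup is home: the stack stands at (308,235) and its rim is at z≈143. The gripper is above the left-hand cup at (469,215), so I'll descend and grip.

arm_command([
  {"grip": 1,"delta_pos": [0.1,-0.1,3],"roll": 0},
  {"grip": 1,"delta_pos": [0.1,-0.1,6],"roll": 0},
  {"grip": 1,"delta_pos": [0.1,-0.1,9],"roll": 0},
  {"grip": 1,"delta_pos": [0.1,-0.1,11.5],"roll": 0},
  {"grip": 1,"delta_pos": [0.1,-0.1,13.4],"roll": 0},
  {"grip": 1,"delta_pos": [0.1,-0.1,13.4],"roll": 0},
  {"grip": 1,"delta_pos": [0.1,-0.1,13.4],"roll": 0},
  {"grip": 0,"delta_pos": [0.1,-0.1,13.4],"roll": 0},
  {"grip": -1,"delta_pos": [0.1,-0.1,13.4],"roll": 0},
  {"grip": -1,"delta_pos": [0.1,-0.1,13.4],"roll": 0},
  {"grip": -1,"delta_pos": [0.1,-0.1,13.4],"roll": 0},
  {"grip": -1,"delta_pos": [0.1,-0.1,13.4],"roll": 0},
  {"grip": -1,"delta_pos": [0.1,-0.1,13.4],"roll": 0},
  {"grip": -1,"delta_pos": [0.1,-0.1,13.4],"roll": 0},
])

```text
time_s: 11.8
tool_pos: [623.8, 261.0, 67.2]
eef_rot: [0.989, 0.145, 0.0, -0.0]
contact_force: [-0.7, 0.2, 4.5]
width: 0.709
grip_force: 14.8
```

```bash
python3 -c "
from h import *
delta((623.3,259.5,240),(538.5,-20,240))"
```

```text
11.8 [623.8 261.   67.2] [[0.958, 0.287, 0.001], [0.287, -0.958, 0.0], [0.001, -0.0, -1.0]] w 0.7085681626302307 g 14.776437264631568 F [-0.7  0.2  4.5]
(623.3, 259.5, 240) [ -0.07   0.12 -17.28]
(538.5, -20, 240) [-16.21  24.47 -17.3 ]
```

arm_command([
  {"grip": -1,"delta_pos": [0,0,-2],"roll": 0},
  {"grip": -1,"delta_pos": [0,0,-5],"roll": 0},
  {"grip": -1,"delta_pos": [0,0,-9],"roll": 0},
  {"grip": -1,"delta_pos": [0,0,-13],"roll": 0},
  {"grip": -1,"delta_pos": [0,0,-17.3],"roll": 0},
  {"grip": -1,"delta_pos": [-2,3,-17.3],"roll": 0},
  {"grip": -1,"delta_pos": [-4,6,-17.3],"roll": 0},
  {"grip": -1,"delta_pos": [-7,10.5,-17.3],"roll": 0},
  {"grip": -1,"delta_pos": [-10,15,-17.3],"roll": 0},
  {"grip": -1,"delta_pos": [-13,19.6,-17.3],"roll": 0},
  {"grip": -1,"delta_pos": [-15,22.6,-17.3],"roll": 0},
  {"grip": -1,"delta_pos": [-16.2,24.4,-17.3],"roll": 0},
  {"grip": -1,"delta_pos": [-16.2,24.4,-17.3],"roll": 0},
  {"grip": -1,"delta_pos": [-16.2,24.4,-17.3],"roll": 0},
  {"grip": -1,"delta_pos": [-16.2,24.4,-17.3],"roll": 0},
  {"grip": -1,"delta_pos": [-16.2,24.4,-17.3],"roll": 0},
])

```text
time_s: 13.8
tool_pos: [538.4, -18.4, 239.7]
eef_rot: [0.989, 0.146, 0.0, -0.0]
contact_force: [0.1, 0.2, -1.8]
width: 0.709
grip_force: 15.1
```

```bash
python3 -c "
from h import *
delta((538.5,-20,150))
c=fits((538.5,-20),[(108,120),(120,135),(178,190),(190,210),(210,222)])"
```

```text
13.8 [538.4 -18.4 239.7] [[0.958, 0.288, 0.0], [0.288, -0.958, 0.0], [0.0, -0.0, -1.0]] w 0.7090238926255575 g 15.13370138401342 F [ 0.1  0.2 -1.8]
(538.5, -20, 150) [-0.04  0.16  8.97]
scene 108 120 384 [538.5 -19.9  28.6] zmax 120.0
scene 120 135 626 [538.6 -20.   30.1] zmax 135.0
scene 178 190 203 [537.7 -19.2  22.1] zmax 189.9
scene 190 210 391 [537.8 -19.3  23.9] zmax 210.0
scene 210 222 261 [537.9 -19.4  25.8] zmax 222.0
```

arm_command([
  {"grip": -1,"delta_pos": [0.1,0.1,1],"roll": 0},
  {"grip": -1,"delta_pos": [0.1,0.1,2],"roll": 0},
  {"grip": -1,"delta_pos": [0.1,0.1,3],"roll": 0},
  {"grip": -1,"delta_pos": [0.1,0.1,4],"roll": 0},
  {"grip": -1,"delta_pos": [0.1,0.1,5],"roll": 0},
  {"grip": -1,"delta_pos": [0.1,0.1,6],"roll": 0},
  {"grip": -1,"delta_pos": [0.1,0.1,6.8],"roll": 0},
  {"grip": -1,"delta_pos": [0.1,0.1,7.4],"roll": 0},
  {"grip": -1,"delta_pos": [0.1,0.1,8],"roll": 0},
  {"grip": -1,"delta_pos": [0.1,0.1,8.4],"roll": 0},
  {"grip": -1,"delta_pos": [0.1,0.1,8.8],"roll": 0},
  {"grip": -1,"delta_pos": [0.1,0.1,9],"roll": 0},
  {"grip": -1,"delta_pos": [0.1,0.1,9],"roll": 0},
  {"grip": -1,"delta_pos": [0.1,0.1,9],"roll": 0},
])

```text
time_s: 15.6
tool_pos: [539.5, -20.2, 149.8]
eef_rot: [0.989, 0.145, 0.0, 0.0]
contact_force: [-0.3, 0.8, -2.1]
width: 0.704
grip_force: 15.1
```

```bash
python3 -c "
from h import *
delta((538.5,-20,150))
c=fits((538.5,-20),[(30,60),(108,120),(120,135),(147,160),(160,175),(175,185)])"
```

```text
15.6 [539.5 -20.2 149.8] [[0.958, 0.287, 0.0], [0.287, -0.958, -0.0], [0.0, 0.0, -1.0]] w 0.7044905435420681 g 15.135675911003545 F [-0.3  0.8 -2.1]
(538.5, -20, 150) [-0.09 -0.04 -0.02]
scene 30 60 409 [538.  -20.1  25.7] zmax 60.0
scene 108 120 226 [538.  -19.4  29.5] zmax 119.9
scene 120 135 302 [538.5 -20.   30.5] zmax 134.9
scene 147 160 348 [539.4 -21.8  28.8] zmax 159.9
scene 160 175 558 [539.5 -21.9  30.2] zmax 175.0
scene 175 185 338 [539.5 -21.8  31.7] zmax 184.9
```

arm_command([
  {"grip": -1,"delta_pos": [0,-0.1,0],"roll": 0},
  {"grip": -1,"delta_pos": [0,-0.15,0],"roll": 0},
  {"grip": 0.6,"delta_pos": [0,-0.15,0],"roll": 0},
  {"grip": 1,"delta_pos": [0,-0.15,0],"roll": 0},
  {"grip": 1,"delta_pos": [0,-0.15,0],"roll": 0},
  {"grip": 1,"delta_pos": [0,-0.1,0],"roll": 0},
  {"grip": 1,"delta_pos": [0,-0.1,0],"roll": 0},
  {"grip": 1,"delta_pos": [0,-0.1,-3],"roll": 0},
  {"grip": 1,"delta_pos": [0,-0.1,-6],"roll": 0},
  {"grip": 1,"delta_pos": [0,-0.1,-9],"roll": 0},
  {"grip": 1,"delta_pos": [0,-0.1,-12],"roll": 0},
  {"grip": 1,"delta_pos": [0,-0.1,-12],"roll": 0},
  {"grip": 1,"delta_pos": [0,-0.1,-12],"roll": 0},
  {"grip": 1,"delta_pos": [0,-0.1,-12],"roll": 0},
])

```text
time_s: 17.4
tool_pos: [538.3, -19.3, 268.5]
eef_rot: [0.989, 0.145, -0.001, -0.0]
contact_force: [-0.6, -0.4, -0.2]
width: 1.002
grip_force: 0.0
```

```bash
python3 -c "
from h import *
delta()
c=fits((538.5,-20),[(30,60),(108,120),(120,135),(147,160),(160,175),(175,200)])
cv2.imwrite('pics/s4.png',c['color'][100:330,180:440].repeat(2,0).repeat(2,1))"
```

```text
17.4 [538.3 -19.3 268.5] [[0.958, 0.287, -0.003], [0.287, -0.958, -0.0], [-0.003, -0.001, -1.0]] w 1.0024637009965427 g 0.0 F [-0.6 -0.4 -0.2]
scene 30 60 405 [538.1 -20.2  25.6] zmax 60.0
scene 108 120 227 [537.8 -19.4  29.4] zmax 120.0
scene 120 135 310 [538.3 -19.6  30.6] zmax 134.9
scene 147 160 453 [539.1 -20.1  28.7] zmax 160.0
scene 160 175 705 [539.2 -20.   30.3] zmax 175.0
scene 175 200 336 [539.3 -20.1  31.5] zmax 181.7
```

View pics/s4.png

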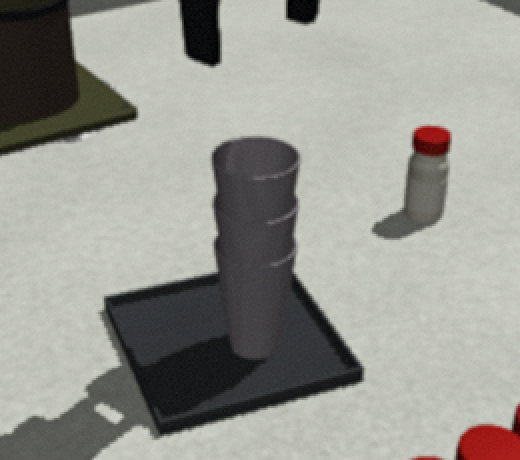

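The picture shows all three cups in one upright stack at about (255,250), rims at rows 150, 205 and 255. The top rim is at z≈181 mm, the axes agree within 1 mm, and the gripper is clear.

```bash
python3 -c "
from h import *
print(ctrl.job_done())"
```

```text
the job is handed in; nothing more can be done
None
```

Both loose cups are nested in the tray cup as one upright stack, with the last measurements showing each fully home and the axes within about 1 mm; I left the beaker alone and handed the job in at about 17.5 s (no verdict was shown).

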